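Open the double-latched gauge case

ROBOT

A 6-joint arm with a two-finger parallel gripper is mounted at the origin on a cart in front of the work surface, level with it; the furniture and walls round the work are solid. World frame = base frame: x ahead of the robot, y to its left, z up, the work surface at z = 0. Lengths are in mm, angles in rad, forces in N, time in s.
With the tool pointing down it reaches from about 350 to 725 mm from the base axis. Payload 4.3 kg.
Tool frame: the origin (TCP) lies where the fingers leave the gripper's body, on its centre line; the fingertips stand 73 mm ahead of it and the grasp point (between the pads) lies 54 mm ahead of it (robot.grip_depth is the distance from the TCP to the grasp point, in mm); z points along the fingers, y is the direction in which the jaws open and shut (so a half turn about z gives the same grasp; the last joint's range is limited). The gripper opens to 85 mm and grips with 20 to 120 N. Pads are 22 mm wide; open, the fingers measure 114 mm over their backs; the gripper's body (76 mm by 85 mm) begins 54 mm behind the grasp point. The pads swing forward as they close: fully open they stand 13 mm farther back than shut.
Start: joints at [1, 0.377, 0.081, 1.274, 0, 1.46], TCP at [255.691, 515.054, 303.929] pointing down, gripper open.
Joint ranges: [-2.72, 2.72], [-0.84, 1.66], [-1.02, 1.22], [-1.77, 2.12], [-1.37, 1.28], [-3.14, 3.14]. Speed limits (rad/s): [2.57, 2.57, 3.14, 3.14, 3.14, 3.14].

INTERFACE

Orientations are given as a rotation vector (axis times angle).
In Python, from rig import sensors, vision, workorder, robot gives the robot as it stands.
- The arm moves only by the tool drive_tool, never from a script. Its argument "steps" is a list of rows, each a list of 3 entries, a list of its own where there are three numbers: the closure, from 0 (fully open) to 1 (shut), then the shift along the world's x, y, z in cm, then the turn about the world's z in rad. In form: [[hand, [dx, dy, dz], spin], ...]. A call has exactly 10 rows; each row is the pose to reach, as a shift and turn from the pose commanded when the call began; what a row does not reach only later rows make up. A row lasts 1/12 s, in which the tool goes at most 41.7 mm and 7.16 degrees, less where a joint would pass 70% of its speed; a pose out of reach is approached as far as the arm can. A call with a gripper value outside its range is refused whole. The fingers move at their own pace and stop on an object; "force" is the grip in N (left out, the last holds). Time passes only in rows, so rows that repeat a pose let the fingers close, or fill a call up. It gives the time, the measured TCP pose, the force and the opening at its end, in the units of the state.
- sensors.state(): the state, without advancing time (a new reading comes with each control period).
- vision.camera(name): name is "scene" or "top"; returns the picture (384x512x3 uint8, red, green, blue); there is no depth.
- vision.get_calibration(name): a dict with "mtx" (3x3 intrinsics, pixels), "world_from_camera" (4x4, takes a point from camera to world coordinates). Camera axes: x right, y down, z forward; pixel columns grow to the right and rows downward; lengths in mm; the calibration is good to about 2 mm. A picture is of the moment at which its call begins. get_calibration takes no time and is no camera call.
- workorder.close_job(): hands the job in, once; it reports no verdict.
Trained networks look in the newest picture that a camera, given by its name, has taken for a name from the list of things; names that differ only in an ending like _2 or _b are one class to them, and where a whole thing is asked for, a point or a joint stands for the part that bears it (a point fixed in the world has none). Each returns a list of dicts, best first, with "conf" (0 to 1); they miss things now and then, are a little off and sometimes report something else, mostly with a low value. They report only what shows in the picture. A call takes as long as a camera call.
- vision.masks_of(camera, label): "region" (384x512 bool, what is visible of it) and "box" ([centre column, centre row, width, height] in pixels, round what is visible of it).
- vision.pinpoint(camera, label): "location" ([column, row] in pixels: a listed point, or the origin of a listed thing).
The state is a dict: "time_s": time; "q": joint angles; "joint_velocities": joint speeds; "effort": joint torques, N m; "tool_pos": TCP position; "ee_rot": TCP orientation; "wrist_force": force on the tool from outside, world axes, zero at the start; "torque": the same for the moment, N m; "grip_width": finger opening in mm.
Only numpy, scipy, OpenCV 4.12 (cv2) and the standard library are available. Lean on these libraries where they do the work, as an engineer would, in place of code of your own. Each camera call takes 0.05 s, during which the arm holds its last target. There are 200 camera calls.

TASK

Open the green gauge case: draw the bolt on its front aside to the right, then gently ease the lid up by its bar handle until you feel the hidden safety catch stop it, and let it back down a few millimetres so that the catch is unloaded. Let go, put the closed fingers down into the slot in the lid and push the catch to the left as far as it goes, then take the handle again and swing the lid up until it stands about upright. Never force the bolt or the catch, and leave the things round about where they are.

Things in the scene. Friction and masses are not known exactly. Their poses are not given: they have to be found in the camera images.
- gauge_case: Green steel case 150 (x) x 200 (y) x 76 mm high with its lid shut, fixed to the bench. Origin: centre of its underside; x points from the front (bolt and handle side, towards the robot) to the hinge at the back, y to the left seen from the robot, z up. Turned up to 0.2 rad either way. Left, right, front below are the case's own.
- lid_hinge (a point): Point on the lid's hinge line, middle of the back edge, 73 mm above the bench; the hinge line runs along the case's y axis.
- lid (a joint): Hinge angle of the lid, rad: 0 shut, grows as the front edge rises, limit 1.75. Stiff friction hinge: the lid stays where it is left; lifting it by the gripped bar takes 5 to 12 N. With the bolt home it cannot rise; with the bolt drawn and the catch home it rises only to 0.065 to 0.21 rad (differs from start to start). Open, its top face and handle look to the back.
- lid_handle (a point): Middle of the lid's handle: round steel bar 10 mm thick, 80 mm long along the case's y, its axis 25 mm above the lid's top face (20 mm free under it), 135 mm in front of the hinge line (60 mm in front of the case's origin), 101 mm above the bench when shut. It moves and turns with the lid.
- finger_slot (a point): Centre of the finger slot through the lid, at the lid's top face (76 mm above the bench when shut): 102 mm long along the case's y, 48 mm wide along x, lid 6 mm thick; 69 mm in front of the hinge line and 21 mm right of the middle. Moves with the lid. The catch's orange tab stands below it.
- slot_right_end (a point): Middle of the slot's right-hand end, top face. The catch's tab (8 mm thick in y, 34 wide in x, 22 tall) is not measured: its right face starts 38 to 50 mm left of here, its top 70 mm above the bench. Closed fingers go down between this end and the tab and push it left; tips 55 mm above the bench always meet it, with nothing but the case's insert (25 mm high) below.
- lid_keeper: Unseen steel keeper under the lid that the catch hooks; origin on the lid's mid-plane 130 mm in front of the hinge. Over 25 N on it is forcing the catch (lid pulled up, or catch pushed while jammed). The catch slides only with the lid 3 to 5.5 mm (at the handle, best 4.3) below the height where the catch stops it: higher its lip jams, lower a block bars it.
- catch_stop: Black rubber stop inside the case, left of the catch: the catch slides 28 to 40 mm to the left until it meets this stop (friction about 2 N, no spring: it stays). It frees the lid only in its last 4 mm, so push until the stop is felt; over 25 N on the stop is forcing. Origin: foot of the stop's right face.
- lid_lug: Steel lug 22 x 20 x 6 mm on the lid's front edge that the bolt holds down; origin at its centre. Over 25 N on it counts as forcing the bolt.
- bolt (a joint): Travel of the bolt, m: 0 home (over the lug), grows as it is drawn to the right (case -y) to 0.032 at its stop; the lid is free of it beyond 0.027. Friction about 3 N, no spring.
- bolt_knob (a point): Upright bolt knob: 12 mm post with a 17 mm black cap whose top is 10 mm above this point; the point lies 103.5 mm above the bench, 88 mm in front of the case's origin, 55 mm right of the middle when home. It stands free from 92 mm above the bench, between two staples with tops at 92 mm. It moves with the bolt.
- enamel_mug: White enamel mug, 80 mm wide, 81 mm tall, standing right of the case; origin at the centre of its underside. Not to be disturbed.
- valve_body: Grey cast valve body, 38 x 46 x 86 mm, standing left of the case; origin at the centre of its underside. Not to be disturbed.
- marker: Felt marker, 125 mm long, lying left of the case; not to be disturbed.
- hex_nipple: Grey hex pipe nipple, 31 mm wide, 37 mm tall, standing left of the case; not to be disturbed.

How it is judged (in metres and radians):
On the way, in this order (a step that is already met when the one before it is completed fails the run):
1. the bolt is drawn clear of the lug (value of joint bolt above 0.027 m), for 0.2 s.
2. the lid is raised slightly, still held by the catch (value of joint lid between 0.015 and 0.25 rad), for 0.2 s.
At the end, for the whole second after the job is handed in: The lid stands open by at least 1.1 rad (about 63 degrees) and is still, and the bolt is still drawn by at least 27 mm (value of joint lid above 1.1 rad and value of joint bolt above 0.027 m and velocity of joint lid between -0.05 and 0.05 rad/s); the robot touches nothing.
It fails at once if the hidden catch is forced: more than 25 N on the lid's keeper (contact force between lid_keeper and anything else above 25 N).
It fails at once if the catch is rammed: more than 25 N on its stop (contact force between catch_stop and anything else above 25 N).
It fails at once if the lid is pulled against the bolt: more than 25 N on the lug (contact force between lid_lug and anything else above 25 N).
It fails at once if the mug, valve body, marker or hex nipple is disturbed (moved over 20 mm) (distance of any of enamel_mug, valve_body, marker, hex_nipple from where it was at the start of the episode above 0.02 m).
It also fails if it takes over 72 s, if anything falls off the work surface, if the arm or the gripper's body presses on something with over 40 N, if the wrist force passes 120 N, or if a joint passes its speed limit or range.

## Working session

There is one attempt and no reset: what is moved stays moved. The work goes in short steps, Python scripts to look and compute and a tool call to move; the robot and the scene stay as the last step left them, time stands still between calls to the robot, and variables do not carry over. Pictures are saved under pics/ and viewed, about 8 in all and at most 12, crops included, and the job is handed in when it is done.

Besides the shell and the picture viewer there is one more tool, called after "Call:" by a JSON object that holds its "fn" and its "kwargs". drive_tool: Moves the arm, as the interface text tells. Its arguments: {"type":"object","properties":{"steps":{"type":"array"},"force":{"type":"number"}},"required":["steps"]}

```bash
mkdir -p pics; ls
cat > h.py <<'E'
import numpy as np, cv2
from rig import sensors, vision, workorder, robot
def ray(cam,px,z):
    c=vision.get_calibration(cam);K=np.array(c["mtx"]);T=np.array(c["world_from_camera"])
    d=T[:3,:3]@np.linalg.inv(K)@np.array([px[0],px[1],1.]);o=T[:3,3]
    return o+d*(z-o[2])/d[2]
def proj(cam,p):
    c=vision.get_calibration(cam);K=np.array(c["mtx"]);T=np.linalg.inv(np.array(c["world_from_camera"]))
    q=K@(T[:3,:3]@np.array(p,float)+T[:3,3]);return q[:2]/q[2]
E
python3 - <<'E'
from h import *
np.set_printoptions(precision=1,suppress=True)
s=sensors.state();print(s)
H={'lid_hinge':73,'lid_handle':101,'finger_slot':76,'slot_right_end':76,'bolt_knob':103.5,'gauge_case':0,'enamel_mug':0,'valve_body':0,'marker':7,'hex_nipple':0}
ims=[]
for c in('top','scene'):
    im=vision.camera(c)[:,:,::-1].copy();ims.append(im)
    print(c,vision.get_calibration(c)["world_from_camera"][:3] if 0 else np.array(vision.get_calibration(c)["world_from_camera"])[:3,3])
    for n,z in H.items():
        for d in vision.pinpoint(c,n)[:2]:
            print(n,round(d['conf'],2),np.array(d['location']),ray(c,d['location'],z)[:2])
cv2.imwrite('pics/a_top.png',cv2.resize(ims[0],(800,600)));cv2.imwrite('pics/a_scene.png',cv2.resize(ims[1],(800,600)))
E
```

```text
pics
{'time_s': 0.0, 'q': array([1. , 0.4, 0.1, 1.3, 0. , 1.5]), 'joint_velocities': array([ 0.,  0.,  0.,  0.,  0., -0.]), 'effort': array([ -0. , -46.4,  27. ,   0. ,  -0. ,   0. ]), 'tool_pos': array([255.4, 514.6, 303. ]), 'ee_rot': array([-0.7, -3.1,  0. ]), 'wrist_force': array([-0.4,  0. , -0.7]), 'torque': array([0., 0., 0.]), 'grip_width': 85.05766320660733}
top [ 315.2  -99.6 1288.8]
lid_hinge 0.58 [263.8 171.6] [ 591.5 -106.6]
lid_handle 0.65 [269.9 225. ] [ 452.6 -120. ]
lid_handle 0.28 [299.9 201.3] [ 510.1 -193.8]
finger_slot 0.58 [277.  199.6] [ 519.  -138.8]
finger_slot 0.21 [296.9 235.7] [ 428.6 -186.5]
slot_right_end 0.96 [299.4 198.6] [ 521.1 -194.7]
bolt_knob 0.71 [293.4 238.3] [ 419.8 -176. ]
gauge_case 0.44 [169.6 246.6] [409.6 140.8]
enamel_mug 0.82 [377.7 171.1] [ 606.8 -411.1]
valve_body 0.53 [126.7 229.3] [455.7 255.1]
marker 0.68 [168.8 243.9] [416.1 141.7]
scene [-238.1 -496.4  806.1]
lid_hinge 0.64 [268.1 193. ] [ 557.4 -118.3]
lid_handle 0.72 [253.8 212.9] [ 425.1 -135.1]
finger_slot 0.96 [269.4 202.1] [ 515.3 -143.3]
slot_right_end 0.72 [285.6 205.7] [ 522.6 -196.3]
bolt_knob 0.57 [271.1 217.3] [ 428.7 -190.2]
bolt_knob 0.4 [261.9 217.2] [ 417.1 -166. ]
gauge_case 0.74 [263.2 216. ] [ 520.8 -118.7]
enamel_mug 0.62 [355.9 227.5] [ 606.6 -410.8]
valve_body 0.66 [271.9 215.7] [ 535.1 -144.1]
valve_body 0.64 [162.1 196.8] [448.  249.4]
marker 0.68 [177.  209.1] [413.4 155.7]
```

View pics/a_top.png

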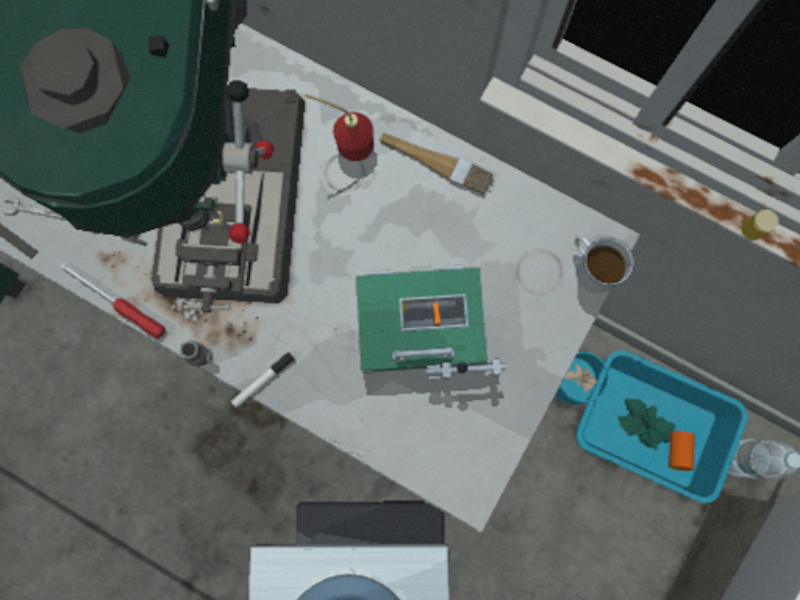

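View pics/a_scene.png

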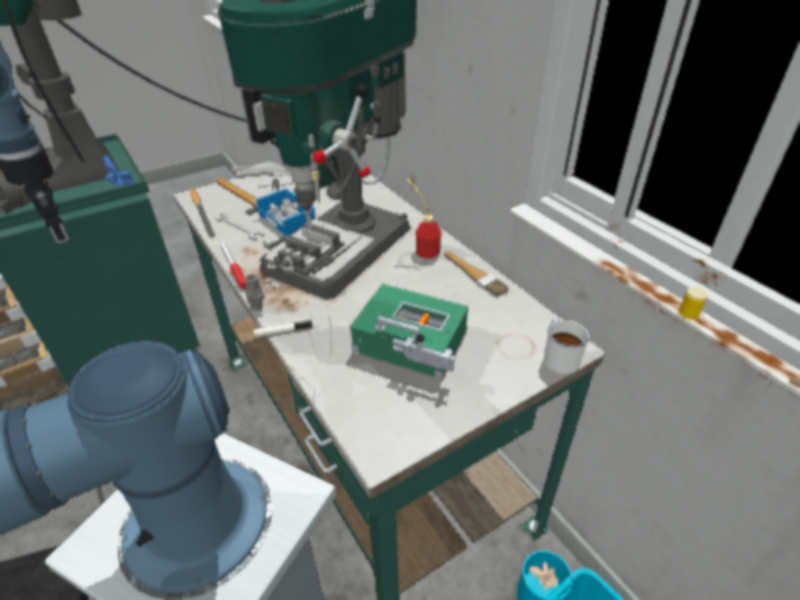

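The top picture shows the case at about (425,318) of 800x600, with the handle bar at (423,353), the knob at (461,367), the slot at (434,312) with the orange tab at (436,314), the mug at (606,262), the marker at (263,380) and the nipple and valve at about (190,350). I'll fit the case pose and check it with an overlay.

```bash
cat >> h.py <<'E'
L={'lid_hinge':(75,0,73),'lid_handle':(-60,0,101),'finger_slot':(6,-21,76),'slot_right_end':(6,-72,76),'bolt_knob':(-88,-55,103.5)}
def w(P,c):
    x,y,t=P;a,b=np.cos(t),np.sin(t);return np.array([x+a*c[0]-b*c[1],y+b*c[0]+a*c[1],c[2]])
E
python3 - <<'E'
from h import *
from scipy.optimize import least_squares
np.set_printoptions(precision=1,suppress=True)
obs=[]
ims={}
for c in('top','scene'):
    ims[c]=vision.camera(c)[:,:,::-1].copy()
    for n in L:
        for d in vision.pinpoint(c,n)[:1]: obs.append((c,n,d['location'],d['conf']))
# lid top outline corners from green mask in top view
g=cv2.cvtColor(ims['top'],cv2.COLOR_BGR2HSV);m=cv2.inRange(g,(60,90,60),(95,255,255));m[:150]=0;m[260:]=0;m[:,:215]=0;m[:,330:]=0
m=cv2.morphologyEx(m,cv2.MORPH_CLOSE,np.ones((9,9)));cs=max(cv2.findContours(m,0,2)[0],key=cv2.contourArea)
r=cv2.minAreaRect(cs);print(r)
f=lambda P:np.concatenate([(proj(c,w(P,L[n]))-l)*k for c,n,l,k in obs])
s=least_squares(f,[515,-118,0],loss='soft_l1',x_scale=[10,10,.1]);P=s.x;print(P[:2],round(P[2],4))
for c,n,l,k in obs: print(c,n,round(k,2),proj(c,w(P,L[n]))-l)
for c,(x0,y0,x1,y1) in {'top':(215,155,335,255),'scene':(210,165,330,265)}.items():
    k=6.;im=cv2.resize(ims[c][y0:y1,x0:x1],None,fx=k,fy=k,interpolation=cv2.INTER_CUBIC)
    q=lambda p:tuple(int(v) for v in (proj(c,w(P,p))-(x0,y0)+.5)*k)
    def poly(pts,col):
        cv2.polylines(im,[np.array([q(p) for p in pts])],True,col,1)
    poly([(-75,-100,76),(75,-100,76),(75,100,76),(-75,100,76)],(0,0,255))
    poly([(-18,-72,76),(30,-72,76),(30,30,76),(-18,30,76)],(255,0,255))
    poly([(-60,-40,101),(-60,40,101)],(255,255,0))
    cv2.circle(im,q((-88,-55,113)),6,(0,255,255),1)
    cv2.imwrite(f'pics/b_{c}.png',im)
E
```

```text
((268.8545837402344, 204.0609130859375), (60.829166412353516, 79.52665710449219), 85.71085357666016)
[ 513.3 -119.7] 0.0846
top lid_hinge 0.85 [-0.   3.3]
top lid_handle 0.77 [0.5 0.7]
top finger_slot 0.74 [ 0.4 -2.4]
top slot_right_end 0.71 [-1.  -2.1]
top bolt_knob 0.44 [ 1.7 -1.4]
scene lid_hinge 0.63 [ 4.2 -0.5]
scene lid_handle 0.64 [-0.9 -3.7]
scene finger_slot 0.71 [-0.1  2.2]
scene bolt_knob 0.65 [-5.3  1.2]
```

View pics/b_top.png

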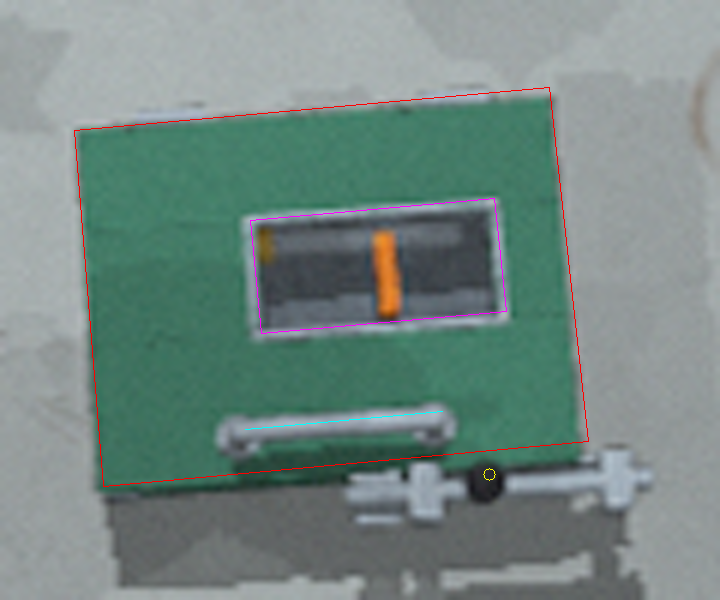

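View pics/b_scene.png

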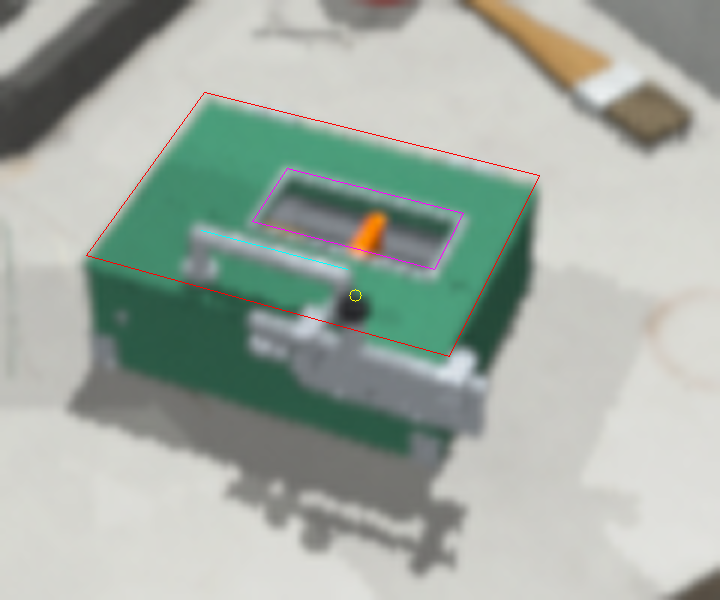

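The top overlay shows yaw a bit too large and the knob cap at (485,482) against a predicted (489,474). In the scene overlay the cap is at (353,303). I'll refit with pixels read by hand.

Run:
```python
from h import *
from scipy.optimize import least_squares
np.set_printoptions(precision=2,suppress=True)
o=[('top',(-88,-55,112),(485,482),2),('top',(-60,0,105),(336,423),1),('top',(6,-21,76),(376,269),1),('top',(75,100,76),(75,131),1),('top',(75,-100,76),(548,96),1),('top',(-75,100,76),(97,490),1),
('scene',(-88,-55,113),(353,302),2),('scene',(-60,0,103),(272,249),1),('scene',(75,100,76),(207,95),1),('scene',(75,-100,76),(540,180),1),('scene',(-75,100,76),(87,259),1),('scene',(6,-21,76),(358,219),1)]
off={'top':(215,155),'scene':(210,165)}
def res(P):return np.array([(proj(c,w(P,l))-(np.array(z)/6+off[c]-.5))*k for c,l,z,k in o])
for sel in (None,'top','scene'):
    oo=o; 
    f=lambda P:np.concatenate([r for r,q in zip(res(P),o) if sel in(None,q[0])])
    s=least_squares(f,[515,-118,.07],loss='soft_l1',x_scale=[10,10,.1]);P=s.x
    print(sel,P)
    for n in L: print(n,w(P,L[n]))
    print(res(P)*6)
for z in ((387,232),(385,275),(393,315)):
    print('tab',ray('top',np.array(z)/6+off['top']-.5,70))
print('slot R end',[ray('top',np.array(z)/6+off['top']-.5,76) for z in((492,208),(503,312))])
```

```text
None [ 511.29 -119.39    0.07]
lid_hinge [ 586.09 -114.01   73.  ]
lid_handle [ 451.44 -123.7   101.  ]
finger_slot [ 518.78 -139.91   76.  ]
slot_right_end [ 522.44 -190.78   76.  ]
bolt_knob [ 427.46 -180.57  103.5 ]
[[ 1.71 -0.68]
 [ 5.81  1.69]
 [ 1.59  2.07]
 [ 1.14  1.14]
 [ 3.1  -1.34]
 [ 3.68 -1.76]
 [-4.32 -7.97]
 [-2.08 -0.36]
 [-2.61 -1.51]
 [-1.74 -0.8 ]
 [-3.66 -2.95]
 [-1.6   0.86]]
top [ 511.31 -118.57    0.07]
lid_hinge [ 586.11 -113.19   73.  ]
lid_handle [ 451.46 -122.87  101.  ]
finger_slot [ 518.8  -139.08   76.  ]
slot_right_end [ 522.45 -189.95   76.  ]
bolt_knob [ 427.48 -179.73  103.5 ]
[[-2.5  -0.72]
 [ 3.73  1.66]
 [-0.4   2.04]
 [-0.81  1.08]
 [ 1.15 -1.35]
 [ 1.65 -1.82]
 [-7.4  -9.07]
 [-3.52 -0.88]
 [-3.84 -1.94]
 [-3.13 -1.25]
 [-4.99 -3.47]
 [-2.98  0.38]]
scene [ 510.21 -121.23    0.07]
lid_hinge [ 585.02 -115.89   73.  ]
lid_handle [ 450.37 -125.51  101.  ]
finger_slot [ 517.69 -141.75   76.  ]
slot_right_end [ 521.33 -192.62   76.  ]
bolt_knob [ 426.36 -182.36  103.5 ]
[[10.87  4.8 ]
 [10.34  4.33]
 [ 6.07  4.6 ]
 [ 5.59  3.48]
 [ 7.65  1.23]
 [ 8.05  0.71]
 [ 0.37 -2.88]
 [ 0.12  1.99]
 [-0.61  0.36]
 [ 0.71  1.38]
 [-1.74 -0.74]
 [ 0.64  3.08]]
tab [ 536.33 -144.27   70.  ]
tab [ 518.1  -143.17   70.  ]
tab [ 501.19 -146.26   70.  ]
slot R end [array([ 545.05, -187.95,   76.  ]), array([ 501.17, -191.59,   76.  ])]
```

Call:
{"fn": "drive_tool", "kwargs": {"steps": [[0.5,[1,-4,0],0.05],[0.5,[2,-8,0],0.1],[0.5,[3,-12,0],0.15],[0.5,[4,-16,0],0.2],[0.5,[5,-20,0],0.25],[0.5,[6,-24,0],0.3],[0.5,[7,-28,0],0.35],[0.5,[8,-32,0],0.4],[0.5,[9,-36,0],0.45],[0.5,[10,-40,0],0.504]], "force": 25}}

```text
time_s: 2.53
tool_pos: [355.7, 113.2, 304.3]
ee_rot: [-0.073, 3.139, 0.0]
wrist_force: [1.2, 0.8, -0.2]
grip_width: 43.0
```

Call:
{"fn": "drive_tool", "kwargs": {"steps": [[0.5,[0.9,-3.7,0],0.02],[0.5,[1.8,-7.4,0],0.02],[0.5,[2.7,-11.1,0],0.02],[0.5,[3.6,-14.8,0],0.02],[0.5,[4.5,-18.5,0],0.02],[0.5,[5.4,-22.2,0],0.02],[0.5,[6.3,-25.9,-2],0.02],[0.5,[7.15,-29.6,-5],0.02],[0.5,[7.15,-29.6,-7],0.02],[0.5,[7.15,-29.6,-7],0.02]]}}

```text
time_s: 3.37
tool_pos: [425.4, -182.0, 229.7]
ee_rot: [0.093, -3.135, -0.005]
wrist_force: [-0.5, 0.5, -0.2]
grip_width: 42.8
```

```bash
cat > look.py <<'E'
import sys
from h import *
np.set_printoptions(precision=2,suppress=True)
s=sensors.state();print(s['tool_pos'],s['ee_rot'],s['wrist_force'],s['grip_width'],s['time_s'])
out=[]
for c,(x0,y0,x1,y1) in {'top':(215,155,335,255),'scene':(195,140,330,252)}.items():
    out.append(cv2.resize(vision.camera(c)[y0:y1,x0:x1,::-1],(400,333),interpolation=cv2.INTER_CUBIC))
cv2.imwrite(f'pics/{sys.argv[1]}.png',np.hstack(out))
E
python3 look.py c
```

```text
[ 425.4  -182.04  229.74] [ 0.09 -3.13 -0.01] [-0.48  0.48 -0.19] 42.79826827848536 3.3667
```

View pics/c.png

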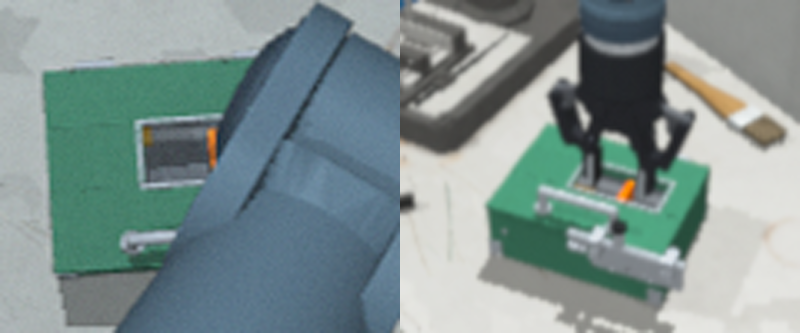

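The scene crop shows the gripper hanging over the case with the fingers straddling the knob at (618,228). I'll lower it.

Call:
{"fn": "drive_tool", "kwargs": {"steps": [[0.5,[0,0,-1.5],0],[0.5,[0,0,-3],0],[0.5,[0,0,-4.5],0],[0.5,[0,0,-6],0],[0.5,[0,0,-6.3],0],[0.5,[0,0,-6.3],0],[0.5,[0,0,-6.3],0],[0.5,[0,0,-6.3],0],[0.5,[0,0,-6.3],0],[0.5,[0,0,-6.3],0]]}}

```text
time_s: 4.3
tool_pos: [427.8, -181.2, 171.9]
ee_rot: [-0.099, 3.139, -0.001]
wrist_force: [0.3, -0.4, 0.4]
grip_width: 42.8
```

Call:
{"fn": "drive_tool", "kwargs": {"steps": [[0.5,[0,0,-0.4],0],[0.7,[0,0,-0.4],0],[0.85,[0,0,-0.4],0],[1,[0,0,-0.4],0],[1,[0,0,-0.4],0],[1,[0,0,-0.4],0],[1,[0,0,-0.4],0],[1,[0,0,-0.4],0],[1,[0,0,-0.4],0],[1,[0,0,-0.4],0]]}}

```text
time_s: 5.13
tool_pos: [427.0, -180.8, 166.8]
ee_rot: [0.099, -3.14, -0.001]
wrist_force: [0.0, 1.2, -0.9]
grip_width: 15.6
```

Call:
{"fn": "drive_tool", "kwargs": {"steps": [[1,[0.04,-0.5,0],0],[1,[0.07,-1,0],0],[1,[0.11,-1.5,0],0],[1,[0.14,-2,0],0],[1,[0.18,-2.5,0],0],[1,[0.2,-2.9,0],0],[1,[0.22,-3.15,0],0],[1,[0.22,-3.15,0],0],[1,[0.22,-3.15,0],0],[1,[0.22,-3.15,0],0]]}}

```text
time_s: 5.97
tool_pos: [428.8, -210.9, 166.7]
ee_rot: [0.1, -3.14, -0.007]
wrist_force: [-2.9, 8.4, 4.7]
grip_width: 15.7
```

Call:
{"fn": "drive_tool", "kwargs": {"steps": [[0.6,[0,0,0],0],[0.5,[0,0,0],0],[0.5,[0,0,0],0],[0.5,[0,0,2],0],[0.5,[0,0,4],-0.1],[0.5,[0,0,6],-0.22],[0.5,[0.5,2,6],-0.34],[0.5,[1,4,6],-0.46],[0.5,[1.5,6,6],-0.58],[0.5,[2.2,8.87,6],-0.7]]}}

```text
time_s: 6.8
tool_pos: [452.5, -124.8, 227.6]
ee_rot: [0.995, 2.976, -0.002]
wrist_force: [0.6, -0.7, -0.2]
grip_width: 42.6
```

Call:
{"fn": "drive_tool", "kwargs": {"steps": [[0.3,[0,0,0],-0.12],[0.3,[0,0,0],-0.24],[0.3,[0,0,0],-0.36],[0.3,[0,0,0],-0.48],[0.3,[0,0,0],-0.6],[0.3,[0,0,0],-0.72],[0.3,[0,0,0],-0.84],[0.3,[0,0,0],-0.87],[0.3,[0,0,0],-0.87],[0.3,[0,0,0],-0.87]]}}

```text
time_s: 7.63
tool_pos: [451.9, -124.3, 227.2]
ee_rot: [2.147, 2.291, 0.0]
wrist_force: [-0.2, -0.5, -0.2]
grip_width: 60.0
```

```bash
python3 look.py d
```

```text
[ 451.92 -124.31  227.19] [2.15 2.29 0.  ] [-0.17 -0.46 -0.18] 59.97802673747489 7.6333
```

View pics/d.png

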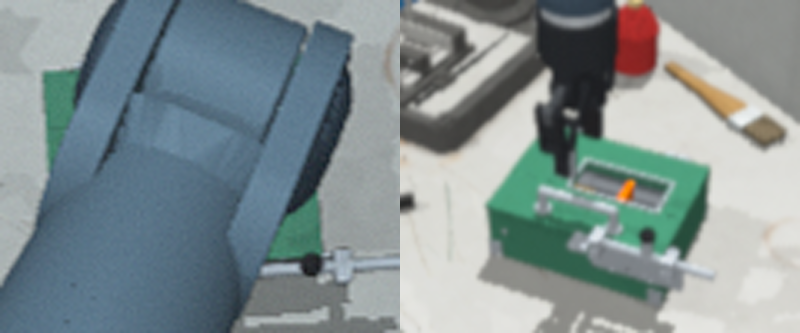

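The crops show the bolt drawn, with the knob at (645,236) now next to the right staple, and the gripper above the handle with its jaws across the bar. I'll lower it and grip.

Call:
{"fn": "drive_tool", "kwargs": {"steps": [[0.5,[0,0,-2],0],[0.5,[0,0,-4],0],[0.5,[0,0,-5.5],0],[0.5,[0,0,-6.2],0],[0.5,[0,0,-6.2],0],[0.7,[0,0,-6.2],0],[1,[0,0,-6.2],0],[1,[0,0,-6.2],0],[1,[0,0,-6.2],0],[1,[0,0,-6.2],0]], "force": 40}}

```text
time_s: 8.57
tool_pos: [450.8, -124.1, 165.9]
ee_rot: [2.149, 2.291, -0.003]
wrist_force: [-4.8, -0.4, 5.4]
grip_width: 8.2
```

Call:
{"fn": "drive_tool", "kwargs": {"steps": [[1,[0,0,0],0],[1,[0,0,0],0],[1,[0,0,0.03],0],[1,[0,0,0.05],0],[1,[0,0,0.08],0],[1,[0,0,0.1],0],[1,[0,0,0.12],0],[1,[0,0,0.15],0],[1,[0,0,0.18],0],[1,[0,0,0.2],0]]}}

```text
time_s: 9.4
tool_pos: [450.9, -124.1, 166.4]
ee_rot: [-2.149, -2.291, 0.003]
wrist_force: [-3.4, -5.0, -2.4]
grip_width: 7.9
```

Call:
{"fn": "drive_tool", "kwargs": {"steps": [[1,[0,0,0.03],0],[1,[0.01,0,0.06],0],[1,[0.02,0,0.09],0],[1,[0.02,0,0.12],0],[1,[0.03,0,0.15],0],[1,[0.04,0,0.18],0],[1,[0.04,0,0.21],0],[1,[0.05,0,0.24],0],[1,[0.06,0,0.27],0],[1,[0.06,0,0.3],0]]}}

```text
time_s: 10.23
tool_pos: [451.5, -124.1, 169.3]
ee_rot: [-2.149, -2.291, 0.003]
wrist_force: [-2.7, -3.3, -3.8]
grip_width: 8.4
```

Call:
{"fn": "drive_tool", "kwargs": {"steps": [[1,[0,0,0.03],0],[1,[0.01,0,0.06],0],[1,[0.02,0,0.09],0],[1,[0.02,0,0.12],0],[1,[0.03,0,0.15],0],[1,[0.04,0,0.18],0],[1,[0.04,0,0.21],0],[1,[0.05,0,0.24],0],[1,[0.06,0,0.24],0],[1,[0.06,0,0.24],0]]}}

```text
time_s: 11.07
tool_pos: [452.1, -124.1, 171.9]
ee_rot: [-2.149, -2.291, 0.002]
wrist_force: [-3.3, -3.6, -4.6]
grip_width: 8.1
```

Call:
{"fn": "drive_tool", "kwargs": {"steps": [[1,[0,0,0.03],0],[1,[0.01,0,0.06],0],[1,[0.02,0,0.09],0],[1,[0.02,0,0.12],0],[1,[0.03,0,0.15],0],[1,[0.04,0,0.15],0],[1,[0.04,0,0.15],0],[1,[0.04,0,0.15],0],[1,[0.04,0,0.15],0],[1,[0.04,0,0.15],0]]}}

```text
time_s: 11.9
tool_pos: [452.5, -124.0, 173.4]
ee_rot: [-2.149, -2.291, 0.002]
wrist_force: [-2.3, -5.0, -4.3]
grip_width: 7.9
```

Call:
{"fn": "drive_tool", "kwargs": {"steps": [[1,[0,0,0.03],0],[1,[0.01,0,0.06],0],[1,[0.02,0,0.09],0],[1,[0.02,0,0.12],0],[1,[0.03,0,0.15],0],[1,[0.04,0,0.15],0],[1,[0.04,0,0.15],0],[1,[0.04,0,0.15],0],[1,[0.04,0,0.15],0],[1,[0.04,0,0.15],0]]}}

```text
time_s: 12.73
tool_pos: [452.9, -124.0, 174.8]
ee_rot: [-2.149, -2.291, 0.002]
wrist_force: [-3.0, -4.5, -4.1]
grip_width: 8.0
```

```bash
python3 look.py e
```

```text
[ 452.89 -124.    174.83] [-2.15 -2.29  0.  ] [-3.01 -4.47 -4.09] 7.98453300857007 12.7333
```

View pics/e.png

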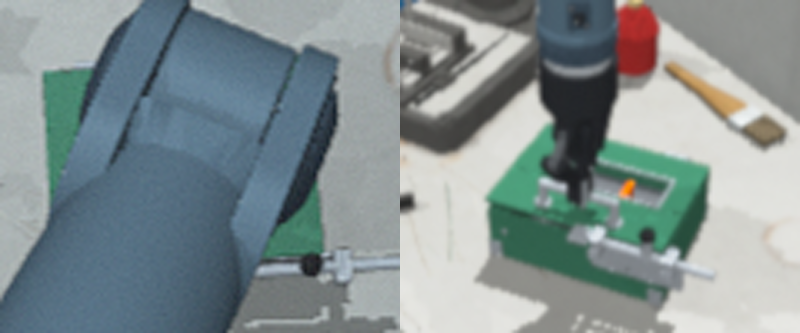

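The scene crop shows the fingers on the bar at (580,190), the lid's front edge a little raised, and the knob still drawn. I'll keep lifting in small steps.

Call:
{"fn": "drive_tool", "kwargs": {"steps": [[1,[0,0,0.03],0],[1,[0.01,0,0.06],0],[1,[0.02,0,0.09],0],[1,[0.02,0,0.12],0],[1,[0.03,0,0.15],0],[1,[0.04,0,0.15],0],[1,[0.04,0,0.15],0],[1,[0.04,0,0.15],0],[1,[0.04,0,0.15],0],[1,[0.04,0,0.15],0]]}}

```text
time_s: 13.67
tool_pos: [453.3, -124.0, 176.3]
ee_rot: [-2.149, -2.291, 0.002]
wrist_force: [-3.7, -4.4, -4.6]
grip_width: 8.1
```

Call:
{"fn": "drive_tool", "kwargs": {"steps": [[1,[0,0,0.03],0],[1,[0.01,0,0.06],0],[1,[0.02,0,0.09],0],[1,[0.02,0,0.12],0],[1,[0.03,0,0.15],0],[1,[0.04,0,0.15],0],[1,[0.05,0,0.15],0],[1,[0.05,0,0.15],0],[1,[0.05,0,0.15],0],[1,[0.05,0,0.15],0]]}}

```text
time_s: 14.5
tool_pos: [453.8, -123.9, 178.1]
ee_rot: [-2.149, -2.291, 0.002]
wrist_force: [-4.5, -5.5, -3.9]
grip_width: 8.0
```

Call:
{"fn": "drive_tool", "kwargs": {"steps": [[1,[0,0,0.03],0],[1,[0.01,0,0.06],0],[1,[0.02,0,0.09],0],[1,[0.02,0,0.12],0],[1,[0.03,0,0.15],0],[1,[0.04,0,0.15],0],[1,[0.05,0,0.15],0],[1,[0.05,0,0.15],0],[1,[0.05,0,0.15],0],[1,[0.05,0,0.15],0]]}}

```text
time_s: 15.33
tool_pos: [454.2, -123.9, 179.5]
ee_rot: [-2.149, -2.291, 0.002]
wrist_force: [-4.1, -4.8, -2.5]
grip_width: 8.2
```

Call:
{"fn": "drive_tool", "kwargs": {"steps": [[1,[0,0,0.03],0],[1,[0.01,0,0.06],0],[1,[0.02,0,0.09],0],[1,[0.02,0,0.12],0],[1,[0.03,0,0.15],0],[1,[0.04,0,0.15],0],[1,[0.05,0,0.15],0],[1,[0.05,0,0.15],0],[1,[0.05,0,0.15],0],[1,[0.05,0,0.15],0]]}}

```text
time_s: 16.17
tool_pos: [454.7, -123.8, 180.9]
ee_rot: [-2.149, -2.291, 0.002]
wrist_force: [-3.6, -4.2, -3.4]
grip_width: 8.0
```

Call:
{"fn": "drive_tool", "kwargs": {"steps": [[1,[0,0,0.03],0],[1,[0.01,0,0.06],0],[1,[0.02,0,0.09],0],[1,[0.02,0,0.12],0],[1,[0.03,0,0.15],0],[1,[0.04,0,0.15],0],[1,[0.05,0,0.15],0],[1,[0.05,0,0.15],0],[1,[0.05,0,0.15],0],[1,[0.05,0,0.15],0]]}}

```text
time_s: 17.0
tool_pos: [455.1, -123.8, 182.4]
ee_rot: [-2.149, -2.291, 0.002]
wrist_force: [-3.1, -4.0, -4.0]
grip_width: 8.4
```

Call:
{"fn": "drive_tool", "kwargs": {"steps": [[1,[0,0,0.03],0],[1,[0.01,0,0.06],0],[1,[0.02,0,0.09],0],[1,[0.02,0,0.12],0],[1,[0.03,0,0.15],0],[1,[0.04,0,0.15],0],[1,[0.05,0,0.15],0],[1,[0.05,0,0.15],0],[1,[0.05,0,0.15],0],[1,[0.05,0,0.15],0]]}}

```text
time_s: 17.83
tool_pos: [455.6, -123.8, 183.9]
ee_rot: [-2.149, -2.291, 0.002]
wrist_force: [-3.7, -4.5, -4.4]
grip_width: 8.1
```

Call:
{"fn": "drive_tool", "kwargs": {"steps": [[1,[0,0,0.03],0],[1,[0.01,0,0.06],0],[1,[0.02,0,0.09],0],[1,[0.02,0,0.12],0],[1,[0.03,0,0.15],0],[1,[0.04,0,0.15],0],[1,[0.05,0,0.15],0],[1,[0.05,0,0.15],0],[1,[0.05,0,0.15],0],[1,[0.05,0,0.15],0]]}}

```text
time_s: 18.67
tool_pos: [456.2, -123.8, 185.6]
ee_rot: [-2.149, -2.291, 0.002]
wrist_force: [-4.8, -3.7, -2.5]
grip_width: 8.0
```

Call:
{"fn": "drive_tool", "kwargs": {"steps": [[1,[0,0,0.03],0],[1,[0.01,0,0.06],0],[1,[0.02,0,0.09],0],[1,[0.02,0,0.12],0],[1,[0.03,0,0.15],0],[1,[0.04,0,0.15],0],[1,[0.05,0,0.15],0],[1,[0.05,0,0.15],0],[1,[0.05,0,0.15],0],[1,[0.05,0,0.15],0]]}}

```text
time_s: 19.5
tool_pos: [456.7, -123.8, 187.1]
ee_rot: [-2.149, -2.291, 0.002]
wrist_force: [-3.9, -3.3, -3.2]
grip_width: 7.8
```

Call:
{"fn": "drive_tool", "kwargs": {"steps": [[1,[0,0,0.03],0],[1,[0.01,0,0.06],0],[1,[0.02,0,0.09],0],[1,[0.02,0,0.12],0],[1,[0.03,0,0.15],0],[1,[0.04,0,0.15],0],[1,[0.05,0,0.15],0],[1,[0.05,0,0.15],0],[1,[0.05,0,0.15],0],[1,[0.05,0,0.15],0]]}}

```text
time_s: 20.33
tool_pos: [457.1, -123.7, 188.0]
ee_rot: [-2.148, -2.29, 0.002]
wrist_force: [-3.1, -5.0, -8.8]
grip_width: 8.0
```

Call:
{"fn": "drive_tool", "kwargs": {"steps": [[1,[0,0,0.02],0],[1,[0,0,0.04],0],[1,[0.01,0,0.06],0],[1,[0.02,0,0.06],0],[1,[0.02,0,0.06],0],[1,[0.02,0,0.06],0],[1,[0.02,0,0.06],0],[1,[0.02,0,0.06],0],[1,[0.02,0,0.06],0],[1,[0.02,0,0.06],0]]}}

```text
time_s: 21.17
tool_pos: [457.1, -123.8, 188.1]
ee_rot: [-2.148, -2.29, 0.003]
wrist_force: [-2.2, -5.0, -12.1]
grip_width: 7.9
```

The stop is felt at TCP z 188.1: 12 N, and no further rise. I'll lower by 4.3 mm to 183.8.

Call:
{"fn": "drive_tool", "kwargs": {"steps": [[1,[-0.02,0,-0.1],0],[1,[-0.05,0,-0.2],0],[1,[-0.1,0,-0.3],0],[1,[-0.12,0,-0.4],0],[1,[-0.14,0,-0.5],0],[1,[-0.16,0,-0.56],0],[1,[-0.16,0,-0.56],0],[1,[-0.16,0,-0.56],0],[1,[-0.16,0,-0.56],0],[1,[-0.16,0,-0.56],0]]}}

```text
time_s: 22.0
tool_pos: [455.7, -123.8, 184.2]
ee_rot: [-2.149, -2.291, 0.002]
wrist_force: [-6.5, -4.8, 2.2]
grip_width: 8.2
```

Call:
{"fn": "drive_tool", "kwargs": {"steps": [[1,[0,0,-0.04],0],[1,[0,0,-0.04],0],[1,[0,0,-0.04],0],[1,[0,0,-0.04],0],[0.95,[0,0,-0.04],0],[0.85,[0,0,-0.04],0],[0.7,[0,0,-0.04],0],[0.6,[0,0,-0.04],0],[0.6,[0,0,-0.04],0],[0.6,[0,0,-0.04],0]]}}

```text
time_s: 22.83
tool_pos: [457.2, -123.6, 183.8]
ee_rot: [2.148, 2.291, 0.002]
wrist_force: [0.5, 0.6, -0.1]
grip_width: 34.1
```

Call:
{"fn": "drive_tool", "kwargs": {"steps": [[0.6,[0,0,2],0],[0.6,[0,0,4],0],[0.8,[0,0,5],0],[1,[2,-1.5,5],0],[1,[4,-3,5],0],[1,[6.47,-4.61,5],0],[1,[6.47,-4.61,3],0],[1,[6.47,-4.61,2],0],[1,[6.47,-4.61,2],0],[1,[6.47,-4.61,2],0]]}}

```text
time_s: 23.67
tool_pos: [519.6, -168.9, 202.4]
ee_rot: [-2.146, -2.289, 0.001]
wrist_force: [-0.4, 0.7, -0.2]
grip_width: -0.4
```

```bash
sed -i "s/^for c,(x0.*/for c,(x0,y0,x1,y1) in {'scene':(225,150,315,225)}.items():/; s/(400,333)/(800,666)/" look.py; sed -i "s/(800,666)/(720,600)/" look.py; python3 look.py f; python3 -c "
from h import *
s=sensors.state()['tool_pos']
print((proj('scene',s+[0,0,-73])-(225,150))*8,(proj('scene',[521.9,-169.8,85])-(225,150))*8)"
```

```text
[ 519.61 -168.87  202.44] [-2.15 -2.29  0.  ] [-0.44  0.74 -0.24] -0.3621515905949959 23.6667
[422.9608847  322.67737307] [423.27986489 409.57807651]
```

View pics/f.png

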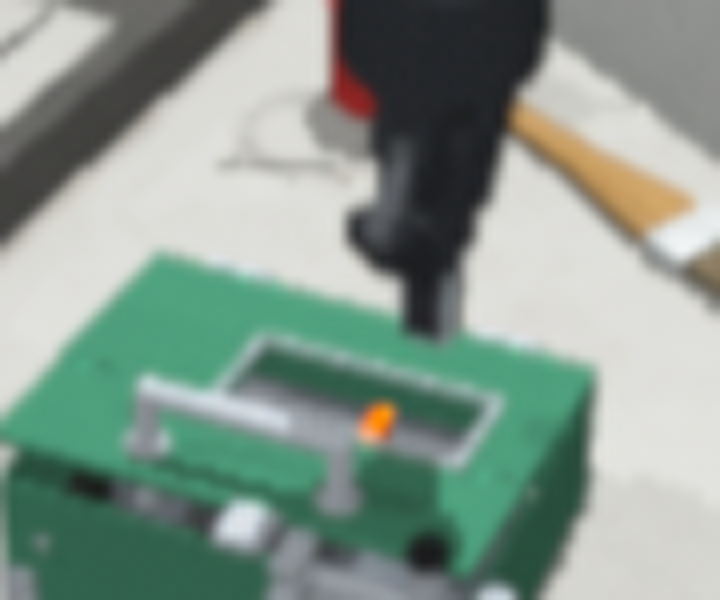

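The crop shows the closed fingertips at (432,335) above the slot, the orange tab at (378,420) and the slot's right end at about (480,430). The lid is slightly raised. The fingers should go into the gap.

Call:
{"fn": "drive_tool", "kwargs": {"steps": [[1,[0,0,-1],0],[1,[0,0,-2],0],[1,[0,0,-3],0],[1,[0,0,-4],0],[1,[0,0,-4.5],0],[1,[0,0,-5],0],[1,[0,0,-5.5],0],[1,[0,0,-5.5],0],[1,[0,0,-5.5],0],[1,[0,0,-5.5],0]]}}

```text
time_s: 24.55
tool_pos: [521.4, -170.0, 148.8]
ee_rot: [2.149, 2.291, 0.0]
wrist_force: [0.3, -0.5, 0.6]
grip_width: 0.3
```

Call:
{"fn": "drive_tool", "kwargs": {"steps": [[1,[0,0,-0.3],0],[1,[0,0,-0.6],0],[1,[0,0,-0.9],0],[1,[0,0,-1.2],0],[1,[0,0,-1.5],0],[1,[0,0,-1.8],0],[1,[0,0,-1.95],0],[1,[0,0,-1.95],0],[1,[0,0,-1.95],0],[1,[0,0,-1.95],0]]}}

```text
time_s: 25.38
tool_pos: [521.2, -169.9, 129.0]
ee_rot: [2.149, 2.291, 0.0]
wrist_force: [-0.6, 0.3, -0.0]
grip_width: 0.1
```

Call:
{"fn": "drive_tool", "kwargs": {"steps": [[1,[-0.02,0.3,0],0],[1,[-0.04,0.6,0],0],[1,[-0.06,0.8,0],0],[1,[-0.07,0.95,0],0],[1,[-0.07,1,0],0],[1,[-0.07,1.05,0],0],[1,[-0.08,1.1,0],0],[1,[-0.08,1.15,0],0],[1,[-0.08,1.2,0],0],[1,[-0.08,1.2,0],0]]}}

```text
time_s: 26.22
tool_pos: [520.4, -158.2, 129.0]
ee_rot: [2.149, 2.291, -0.001]
wrist_force: [-0.4, -2.5, -0.9]
grip_width: 0.0
```

Call:
{"fn": "drive_tool", "kwargs": {"steps": [[1,[0,0.03,0],0],[1,[0,0.06,0],0],[1,[0,0.09,0],0],[1,[-0.01,0.12,0],0],[1,[-0.01,0.15,0],0],[1,[-0.01,0.18,0],0],[1,[-0.01,0.2,0],0],[1,[-0.01,0.2,0],0],[1,[-0.01,0.2,0],0],[1,[-0.01,0.2,0],0]]}}

```text
time_s: 27.05
tool_pos: [520.2, -155.8, 129.0]
ee_rot: [2.149, 2.291, 0.0]
wrist_force: [-0.6, -1.8, 1.2]
grip_width: 0.0
```

Call:
{"fn": "drive_tool", "kwargs": {"steps": [[1,[-0.01,0.2,0],0],[1,[-0.03,0.4,0],0],[1,[-0.04,0.6,0],0],[1,[-0.06,0.8,0],0],[1,[-0.07,1.0,0],0],[1,[-0.08,1.2,0],0],[1,[-0.1,1.4,0],0],[1,[-0.11,1.6,0],0],[1,[-0.13,1.8,0],0],[1,[-0.14,2.0,0],0]]}}

```text
time_s: 27.88
tool_pos: [518.9, -135.7, 129.0]
ee_rot: [2.149, 2.291, 0.0]
wrist_force: [0.9, -1.5, -0.6]
grip_width: 0.1
```

Call:
{"fn": "drive_tool", "kwargs": {"steps": [[1,[-0.01,0.05,0],0],[1,[-0.01,0.1,0],0],[1,[-0.01,0.15,0],0],[1,[-0.02,0.2,0],0],[1,[-0.02,0.25,0],0],[1,[-0.02,0.3,0],0],[1,[-0.03,0.35,0],0],[1,[-0.03,0.4,0],0],[1,[-0.03,0.4,0],0],[1,[-0.03,0.4,0],0]]}}

```text
time_s: 28.72
tool_pos: [518.5, -131.8, 129.0]
ee_rot: [2.149, 2.291, 0.0]
wrist_force: [1.7, -1.4, -0.2]
grip_width: 0.0
```

Call:
{"fn": "drive_tool", "kwargs": {"steps": [[1,[0,0.02,0],0],[1,[0,0.04,0],0],[1,[-0.01,0.06,0],0],[1,[-0.01,0.08,0],0],[1,[-0.01,0.1,0],0],[1,[-0.01,0.12,0],0],[1,[-0.01,0.14,0],0],[1,[-0.01,0.16,0],0],[1,[-0.01,0.16,0],0],[1,[-0.01,0.16,0],0]]}}

```text
time_s: 29.55
tool_pos: [518.4, -130.2, 129.0]
ee_rot: [2.149, 2.291, 0.0]
wrist_force: [1.5, -1.5, 0.7]
grip_width: -0.1
```

Call:
{"fn": "drive_tool", "kwargs": {"steps": [[1,[0,0.02,0],0],[1,[0,0.04,0],0],[1,[-0.01,0.06,0],0],[1,[-0.01,0.08,0],0],[1,[-0.01,0.1,0],0],[1,[-0.01,0.12,0],0],[1,[-0.01,0.14,0],0],[1,[-0.01,0.16,0],0],[1,[-0.01,0.18,0],0],[1,[-0.01,0.18,0],0]]}}

```text
time_s: 30.38
tool_pos: [518.2, -128.4, 128.9]
ee_rot: [-2.149, -2.291, -0.0]
wrist_force: [2.3, -1.4, 0.8]
grip_width: -0.3
```

Call:
{"fn": "drive_tool", "kwargs": {"steps": [[1,[0,0.02,0],0],[1,[0,0.04,0],0],[1,[-0.01,0.06,0],0],[1,[-0.01,0.08,0],0],[1,[-0.01,0.1,0],0],[1,[-0.01,0.12,0],0],[1,[-0.01,0.14,0],0],[1,[-0.01,0.16,0],0],[1,[-0.01,0.18,0],0],[1,[-0.01,0.18,0],0]]}}

```text
time_s: 31.22
tool_pos: [518.2, -126.6, 128.9]
ee_rot: [-2.149, -2.291, -0.0]
wrist_force: [1.2, -1.7, 1.7]
grip_width: 0.2
```

Call:
{"fn": "drive_tool", "kwargs": {"steps": [[1,[0,0.02,0],0],[1,[0,0.04,0],0],[1,[-0.01,0.06,0],0],[1,[-0.01,0.08,0],0],[1,[-0.01,0.1,0],0],[1,[-0.01,0.12,0],0],[1,[-0.01,0.14,0],0],[1,[-0.01,0.16,0],0],[1,[-0.01,0.18,0],0],[1,[-0.01,0.18,0],0]]}}

```text
time_s: 32.05
tool_pos: [518.0, -124.8, 128.9]
ee_rot: [-2.149, -2.291, -0.0]
wrist_force: [1.1, -1.6, 1.9]
grip_width: 0.5
```

Call:
{"fn": "drive_tool", "kwargs": {"steps": [[1,[0,0.02,0],0],[1,[0,0.04,0],0],[1,[-0.01,0.06,0],0],[1,[-0.01,0.08,0],0],[1,[-0.01,0.1,0],0],[1,[-0.01,0.12,0],0],[1,[-0.01,0.14,0],0],[1,[-0.01,0.16,0],0],[1,[-0.01,0.18,0],0],[1,[-0.01,0.18,0],0]]}}

```text
time_s: 32.88
tool_pos: [517.9, -123.0, 128.9]
ee_rot: [-2.149, -2.291, -0.0]
wrist_force: [0.1, -1.8, 1.1]
grip_width: -0.1
```

Call:
{"fn": "drive_tool", "kwargs": {"steps": [[1,[0,0.02,0],0],[1,[0,0.04,0],0],[1,[-0.01,0.06,0],0],[1,[-0.01,0.08,0],0],[1,[-0.01,0.1,0],0],[1,[-0.01,0.12,0],0],[1,[-0.01,0.14,0],0],[1,[-0.01,0.16,0],0],[1,[-0.01,0.18,0],0],[1,[-0.01,0.18,0],0]]}}

```text
time_s: 33.72
tool_pos: [518.0, -122.3, 129.0]
ee_rot: [2.149, 2.289, -0.003]
wrist_force: [0.4, -5.9, 0.4]
grip_width: 0.0
```

Call:
{"fn": "drive_tool", "kwargs": {"steps": [[1,[0,0.02,0],0],[1,[0,0.04,0],0],[1,[0,0.06,0],0],[1,[0,0.08,0],0],[1,[0,0.08,0],0],[1,[0,0.08,0],0],[1,[0,0.08,0],0],[1,[0,0.08,0],0],[1,[0,0.08,0],0],[1,[0,0.08,0],0]]}}

```text
time_s: 34.55
tool_pos: [518.0, -122.1, 129.0]
ee_rot: [2.149, 2.288, -0.005]
wrist_force: [-0.4, -8.0, -0.5]
grip_width: -0.0
```

The catch stop is felt at 8 N with no further travel, after about 36 mm. I'll back off, lift out and return to the handle.

Call:
{"fn": "drive_tool", "kwargs": {"steps": [[1,[0,-0.4,0],0],[1,[0,-0.4,0],0],[1,[0,-0.4,2],0],[1,[0,-0.4,5],0],[1,[0,-0.4,8.5],0],[0.9,[0,-0.4,12],0],[0.6,[-2.5,-0.4,12],0],[0.5,[-5,-0.4,12],0],[0.5,[-6.25,-0.4,12],0],[0.5,[-6.25,-0.4,10],0]]}}

```text
time_s: 35.38
tool_pos: [454.4, -123.8, 231.6]
ee_rot: [2.148, 2.29, 0.004]
wrist_force: [1.3, -0.8, 0.3]
grip_width: 42.9
```

Call:
{"fn": "drive_tool", "kwargs": {"steps": [[0.5,[0,0,-1],0],[0.5,[0,0,-3],0],[0.5,[0,0,-4.4],0],[0.5,[0,0,-4.5],0],[0.6,[0,0,-4.5],0],[0.8,[0,0,-4.5],0],[1,[0,0,-4.5],0],[1,[0,0,-4.5],0],[1,[0,0,-4.5],0],[1,[0,0,-4.5],0]], "force": 50}}

```text
time_s: 36.22
tool_pos: [455.4, -124.5, 184.5]
ee_rot: [2.149, 2.291, 0.0]
wrist_force: [-1.7, -0.2, 2.2]
grip_width: 7.6
```

Call:
{"fn": "drive_tool", "kwargs": {"steps": [[1,[0.03,0,0.1],0],[1,[0.06,0,0.2],0],[1,[0.1,0,0.3],0],[1,[0.12,0,0.35],0],[1,[0.14,0,0.4],0],[1,[0.16,0,0.45],0],[1,[0.18,0,0.5],0],[1,[0.2,0,0.55],0],[1,[0.2,0,0.55],0],[1,[0.2,0,0.55],0]]}}

```text
time_s: 37.05
tool_pos: [457.1, -124.4, 189.4]
ee_rot: [-2.149, -2.291, 0.0]
wrist_force: [-1.9, -1.1, -3.1]
grip_width: 7.7
```

The lid is past the stop height at only 3 N, so it is free. I'll compute the arc.

Run:
```python
import numpy as np
R=13.79;p0=.3826
for k in range(4):
    a=p0+.32*k; 
    print([[round(float(v),2) for v in ((R*(np.cos(a)-np.cos(b)))*np.cos(.07),(R*(np.cos(a)-np.cos(b)))*np.sin(.07),R*(np.sin(b)-np.sin(a)))] for b in a+.032*np.arange(1,11)])
```

```text
[[0.17, 0.01, 0.41], [0.35, 0.02, 0.81], [0.55, 0.04, 1.2], [0.76, 0.05, 1.59], [0.98, 0.07, 1.97], [1.21, 0.09, 2.35], [1.46, 0.1, 2.71], [1.72, 0.12, 3.07], [1.98, 0.14, 3.42], [2.26, 0.16, 3.76]]
[[0.29, 0.02, 0.33], [0.59, 0.04, 0.65], [0.9, 0.06, 0.97], [1.22, 0.09, 1.27], [1.55, 0.11, 1.56], [1.89, 0.13, 1.84], [2.24, 0.16, 2.12], [2.59, 0.18, 2.37], [2.96, 0.21, 2.62], [3.33, 0.23, 2.86]]
[[0.38, 0.03, 0.22], [0.77, 0.05, 0.44], [1.16, 0.08, 0.63], [1.56, 0.11, 0.82], [1.96, 0.14, 0.99], [2.37, 0.17, 1.16], [2.79, 0.2, 1.3], [3.21, 0.22, 1.44], [3.63, 0.25, 1.56], [4.06, 0.28, 1.66]]
[[0.43, 0.03, 0.09], [0.86, 0.06, 0.17], [1.3, 0.09, 0.24], [1.74, 0.12, 0.29], [2.17, 0.15, 0.33], [2.61, 0.18, 0.35], [3.05, 0.21, 0.36], [3.49, 0.25, 0.35], [3.93, 0.28, 0.33], [4.37, 0.31, 0.3]]
```

Call:
{"fn": "drive_tool", "kwargs": {"steps": [[1,[0.17,0.01,0.41],0],[1,[0.35,0.02,0.81],0],[1,[0.55,0.04,1.2],0],[1,[0.76,0.05,1.59],0],[1,[0.98,0.07,1.97],0],[1,[1.21,0.09,2.35],0],[1,[1.46,0.1,2.71],0],[1,[1.72,0.12,3.07],0],[1,[1.98,0.14,3.42],0],[1,[2.26,0.16,3.76],0]]}}

```text
time_s: 37.88
tool_pos: [478.5, -122.9, 227.2]
ee_rot: [-2.148, -2.289, 0.005]
wrist_force: [-7.4, -2.8, -0.5]
grip_width: 7.4
```

Call:
{"fn": "drive_tool", "kwargs": {"steps": [[1,[0.29,0.02,0.33],0],[1,[0.59,0.04,0.65],0],[1,[0.9,0.06,0.97],0],[1,[1.22,0.09,1.27],0],[1,[1.55,0.11,1.56],0],[1,[1.89,0.13,1.84],0],[1,[2.24,0.16,2.12],0],[1,[2.59,0.18,2.37],0],[1,[2.96,0.21,2.62],0],[1,[3.33,0.23,2.86],0]]}}

```text
time_s: 38.72
tool_pos: [510.5, -120.9, 257.5]
ee_rot: [-2.149, -2.289, 0.009]
wrist_force: [-15.3, -3.0, 13.8]
grip_width: 7.6
```

Outward radial force is about 20 N, so the commanded arc runs a little inside. I'll ease it outward.

Call:
{"fn": "drive_tool", "kwargs": {"steps": [[1,[-0.1,0,0.12],0],[1,[0.25,0.02,0.36],0],[1,[0.63,0.04,0.6],0],[1,[1.02,0.07,0.8],0],[1,[1.42,0.1,1.0],0],[1,[1.82,0.13,1.18],0],[1,[2.23,0.16,1.34],0],[1,[2.65,0.19,1.48],0],[1,[3.07,0.22,1.62],0],[1,[3.5,0.25,1.74],0]]}}

```text
time_s: 39.55
tool_pos: [548.3, -118.6, 276.5]
ee_rot: [2.147, 2.288, -0.001]
wrist_force: [-8.9, -1.9, 12.2]
grip_width: 7.2
```

```bash
sed -i "s/(225,150,315,225)/(210,115,330,215)/" look.py; python3 look.py g
```

```text
[ 548.32 -118.64  276.47] [ 2.15  2.29 -0.  ] [-8.92 -1.89 12.22] 7.2399170556747166 39.55
```

View pics/g.png

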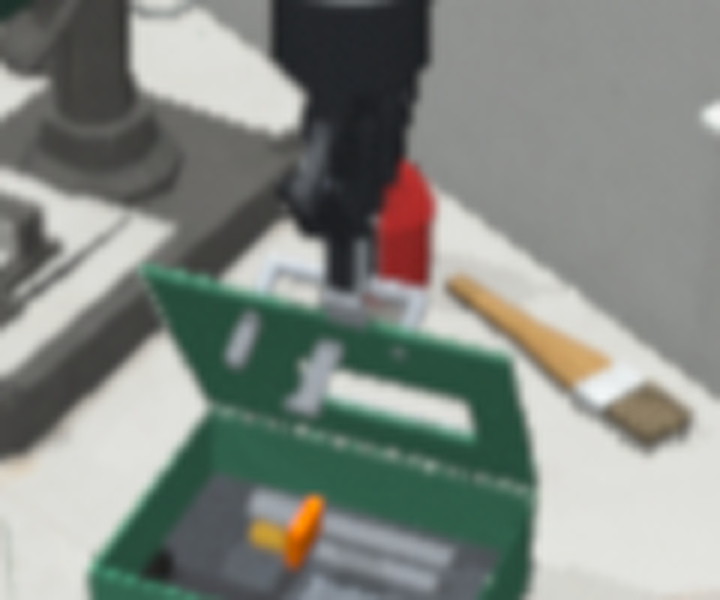

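The picture shows the lid open to about 60 degrees, the bar still held near the fingertips at (350,290), and the catch tab shifted left. One more arc of about 0.3 rad should do it.

Call:
{"fn": "drive_tool", "kwargs": {"steps": [[1,[0.35,0.03,0.18],0],[1,[0.75,0.05,0.28],0],[1,[1.15,0.08,0.38],0],[1,[1.55,0.11,0.46],0],[1,[1.95,0.14,0.53],0],[1,[2.35,0.17,0.58],0],[1,[2.75,0.2,0.62],0],[1,[3.1,0.22,0.64],0],[1,[3.4,0.24,0.65],0],[1,[3.4,0.24,0.65],0]]}}

```text
time_s: 40.43
tool_pos: [583.9, -116.4, 282.7]
ee_rot: [2.146, 2.287, 0.003]
wrist_force: [-3.1, -2.0, 6.3]
grip_width: 7.3
```

Call:
{"fn": "drive_tool", "kwargs": {"steps": [[0.9,[0,0,0],0],[0.84,[0,0,0],0],[0.84,[0,0,0],0],[0.84,[0,0,0],0],[0.84,[0,0,0.3],0],[0.84,[0,0,0.8],0],[0.84,[0,0,1.5],0],[0.84,[0,0,3],0],[0.84,[0,0,5],0],[0.84,[0,0,7],0]]}}

```text
time_s: 41.27
tool_pos: [582.0, -115.5, 350.5]
ee_rot: [-2.149, -2.291, 0.0]
wrist_force: [-0.4, 0.2, 0.1]
grip_width: 13.6
```

Call:
{"fn": "drive_tool", "kwargs": {"steps": [[0.84,[0,0,1],0],[0.84,[-2,0,2],0],[0.84,[-5,0,2],0],[0.84,[-8,0,2],0],[0.84,[-11,2,2],0],[0.84,[-14,5,2],0],[0.84,[-17,9,2],0],[0.84,[-19,13,2],0],[0.84,[-19,15,2],0],[0.84,[-19,15,2],0]]}}

```text
time_s: 42.1
tool_pos: [390.1, 38.2, 370.8]
ee_rot: [-2.142, -2.297, -0.004]
wrist_force: [0.1, -0.1, 0.4]
grip_width: 13.2
```

```bash
sed -i "s/(210,115,330,215)/(160,100,370,275)/" look.py; python3 look.py i
```

```text
[390.09  38.22 370.77] [-2.14 -2.3  -0.  ] [ 0.08 -0.14  0.43] 13.16146045183437 42.1
```

View pics/i.png

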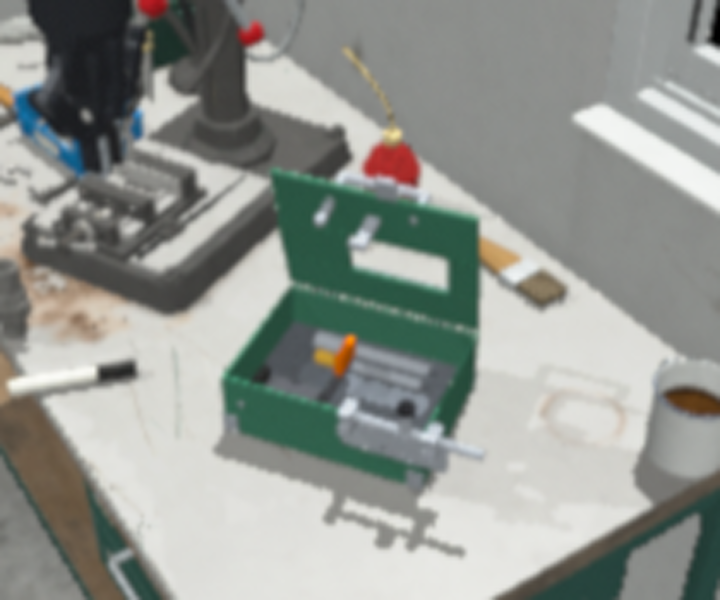

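The lid stands near upright, the bolt knob is against the right staple at (406,408), the surrounding things are in place and the arm is clear.

```bash
python3 -c "
from rig import workorder,sensors
print(sensors.state()['joint_velocities']);print(workorder.close_job())"
```

```text
[-0.05873475  0.03239944  0.02419671 -0.01650336 -0.02511054 -0.02115256]
the job is handed in; nothing more can be done
None
```

The case is open and I handed the job in at about 42 s of the 72 s allowed; `close_job()` gave no verdict.

- **Bolt:** I gripped the knob and drew it about 30 mm to the right. The last picture shows it next to the right staple.
- **Catch found:** I eased the lid up by its bar until the catch stopped it, about 22 mm up at the handle with 12 N on the wrist. I then let it down about 4.3 mm and let go.
- **Catch pushed:** I put the closed fingers down the slot without contact and slid the catch about 36 mm left at about 2 N. It met its stop at 8 N, and I stopped there.
- **Lid opened:** I took the handle again and the lid passed the old stop height at only 3 N. I swung it to about 1.35 rad, estimated from the tool position, then let go and moved clear.

**Last checks:** the final picture shows the lid nearly upright, the mug and marker where they were, and the arm touching nothing. The valve body and hex nipple were not checked separately.

**Disagreement:** midway through the swing the wrist force reached about 20 N, because my arc ran a little inside the true one. I corrected it outward. The tool then read about 6 mm higher than I had computed, so the bar probably slid a little in the pads; the grip held.

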